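Move the charged battery pack from the charger to the microscope

TASK

The microscope's battery pack is locked in the charger. Press down the charger's catch so that the pack springs free, slide it out of the charger, and slide it contact end first into the same kind of dovetail on the side of the microscope until the catch there clicks up behind it and holds it fully home; then let go. Be gentle with both dovetails, never forcing the pack, and leave the other things on the bench where they are.

Things in the scene. Friction and masses are not known exactly. Their poses are not given: they have to be found in the camera images.
- pack: Battery pack, grey plastic, 70 mm long (x), about 0.25 kg, 44 mm high in all. Origin: centre of its underside. x points to its contact end (nose). Lower 10 mm is a dovetail foot, 48 mm wide at the bottom, 36 mm at 10 mm height; above a narrow neck (to 14 mm) the plain body is 44 mm wide (y), from 14 to 44 mm height: grip it across the body's sides. A thin raised bar across the top marks the nose end. At the start it is locked home in the charger.
- pack_nose (a point): Middle of the lower edge of the pack's contact end, 35 mm ahead of the pack's origin along its x.
- charger: Charger, fixed on the table: a dovetail dock 80 mm wide with a low black power box (45 mm high, x = 55 to 130) behind it. Origin on the table under the middle of a fully home pack; x = sliding-in direction (the open mouth faces -x), z up. Frame of all dock numbers below, mm. 
- charger_home (a point): Where the centre of the pack's underside is when home: on the channel floor, 26 mm above the table. Sloping rails along both sides, x = -33 to 37, 13 mm tall, undercut 30 deg from the vertical, 50 mm apart at the floor and 39 mm 10 mm higher: about 1.2 mm play to each side of the pack's foot and 2 mm upwards; the pack cannot be lifted out.
- charger_mouth (a point): Middle of the rails' front ends (x = -33), at floor height. In front of it, x = -57 to -33, two floor strips at the same height (|y| 16 to 37) carry flared lead-in cheeks 10 mm tall, 50 mm apart at the rails and 64 mm at the front.
- charger_stop (a point): Middle of the foot of the hard end stop (x = 37, 22 mm tall): a pack can go only 1.5 to 2 mm past home. In front of it a sprung ejector plunger meets the pack's nose from 12 mm before home and pushes it back with 4 N, rising to 6 N at home.
- charger_tab (a point): Middle of the top of the catch's thumb tab, a flat steel plate 40 mm wide, 36 mm long (x = -96 to -60), 20 mm above the table when up. It goes straight down, needs 3 to 9 N (the locked pack rubs on it), stops hard at 7 mm. Past 5 mm the pack springs 12 to 20 mm towards the mouth (rear edge then about x = -50) and lies over the tongue, keeping it down.
- microscope: White bench microscope, fixed, 0.38 m high, with a dock of exactly the same kind and sizes as the charger's at the right (-y) of its base. Base (45 mm high): y = 90 to 260, x = -100 to 160; column, stage and head around y = 175 (stage from y = 100 up). Origin on the table under the middle of a fully home pack; x = sliding-in direction (the open mouth faces -x), z up. Frame of all dock numbers below, mm. 
- microscope_home (a point): As charger_home, on the microscope: where the centre of the pack's underside must end.
- microscope_mouth (a point): As charger_mouth, on the microscope.
- microscope_stop (a point): As charger_stop, on the microscope.
- microscope_tab (a point): As charger_tab, on the microscope. The catch's tongue, 24 mm wide, x = -45 to -35, stands 5 mm above the floor with a ramp towards the mouth: an entering pack presses it down by itself (a few N); once the pack's rear edge has passed x = -35 it snaps up behind and holds the pack against the ejector.
- charger_catch (a joint): How far the charger's catch is pressed down, m: 0 = up (locking), 0.005 = level with the channel floor, 0.007 = fully pressed.
- microscope_catch (a joint): The same for the microscope's catch: under 0.002 with the pack home means it has clicked.
- oil: Small amber oil bottle, 28 mm across, 55 mm high; origin at its foot. Leave it alone.
- slidebox: White slide box 85 x 36 x 28 mm, origin under its centre. Leave it alone.
- counter: Round steel tally counter, 48 mm across, 30 mm high. Leave it alone.
- dish: Glass culture dish, 94 mm across, 16 mm high. Leave it alone.
- stain: Amber stain bottle, 56 mm across, 100 mm high. Leave it alone.
- loupe: Upright black-and-steel hand loupe, 42 mm across, 40 mm high. Leave it alone.
- beaker: Glass beaker, 66 mm across, 75 mm high. Leave it alone.
Things that resemble listed ones, but are neither listed nor needed, are in the scene too. What is shaped like the pack but green or red is not meant.

How it is judged:
By the outcome, as a careful person would: the job done as asked, in the order asked, and still so for the second after the job is handed in, with the robot touching nothing.
It also fails if it takes over 61 s, if anything falls off the work surface, if the arm or the gripper's body presses on something with over 40 N, if the wrist force passes 120 N, or if a joint passes its speed limit or range.

ROBOT

A 6-joint arm with a two-finger parallel gripper is mounted at the origin on the work surface. World frame = base frame: x ahead of the robot, y to its left, z up, the work surface at z = 0. Lengths are in m, angles in rad, forces in N, time in s.
With the tool pointing down it reaches from about 0.225 to 0.875 m from the base axis. Payload 3.4 kg.
Tool frame: the origin (TCP) lies on the centre line of the jaws, within the pads' length; the fingertips stand 17 mm ahead of it and the grasp point (between the pads) lies 2 mm behind it (nose_length is the distance from the TCP to the fingertips, in m); z points along the fingers, y is the line along which they close (so a half turn about z gives the same grasp; the last joint's range is limited). The gripper opens to 85 mm and grips with 20 to 120 N. Pads are 22 mm wide; open, the fingers measure 114 mm over their backs; the gripper's body (76 mm by 85 mm) begins 54 mm behind the grasp point. The pads swing forward as they close: fully open they stand 13 mm farther back than shut.
Start: joints at [1.11, 0.276, 1.505, -0, 1.361, -0.121], TCP at [0.192, 0.542, 0.248] pointing down, gripper open.
Joint ranges: [-2.89, 2.89], [-0.75, 2.08], [0.22, 2.7], [-1.18, 4.32], [0.11, 2.71], [-2.7, 2.7]. Speed limits (rad/s): [2.57, 2.57, 3.14, 3.14, 3.14, 3.14].

INTERFACE

Orientations are given as a unit quaternion [w, x, y, z].
In Python, from rig import get_state, get_image, sign_off, find_in, place_of, nose_length gives the robot as it stands.
- The arm moves only by the tool apply_moves, never from a script. Its argument "deltas" is one flat list of numbers, 5 for each row, row after row: the finger opening in mm, from 0 to 85.4, then the shift along the tool's x, y, z in mm, then the turn about the tool's z in degrees. A call has 1 to 12 rows; each row is the pose to reach, as a shift and turn from the pose commanded when the call began, along the tool's axes at that moment; what a row does not reach only later rows make up. A row lasts 1/12 s, in which the tool goes at most 41.7 mm and 7.16 degrees, less where a joint would pass 70% of its speed; a pose out of reach is approached as far as the arm can. A call with a gripper value outside its range is refused whole. The fingers move at their own pace and stop on an object; "squeeze" is the grip in N (left out, the last holds). Time passes only in rows, so rows that repeat a pose let the fingers close. It gives the time, the measured TCP pose, the force, the opening and the grip force at its end, in the units of the state.
- get_state(): the state, without advancing time (a new reading comes with each control period).
- get_image(name): name is "side" or "top"; returns a dict with "frame" (420x560x3 uint8, red, green, blue), "K" (3x3 intrinsics, pixels), "position" and "orientation" of the camera in the world. Camera axes: x right, y down, z forward; pixel columns grow to the right and rows downward; lengths in m; the calibration is good to about 2 mm. A picture is of the moment at which its call begins. There is no depth.
- sign_off(): hands the job in; it is judged then, once.
Trained networks look in a picture, given as the dict that the camera call returned (one of the last four; its "shot" number tells which), for a name from the list of things; names that differ only in an ending like _2 or _b are one class to them, and where a whole thing is asked for, a point or a joint stands for the part that bears it (a point fixed in the world has none). Each returns a list of dicts, best first, with "score" (0 to 1); they miss things now and then, are a little off and sometimes report something else, mostly with a low value. They report only what shows in the picture. A call takes as long as a camera call. They do not tell look-alikes from the thing itself.
- find_in(query, picture): "point" ([column, row] in pixels, amid what is visible of it).
- place_of(query, picture): "point" ([column, row] in pixels: a listed point, or the origin of a listed thing).
The state is a dict: "clock": time; "qpos": joint angles; "qd": joint speeds; "effort": joint torques, N m; "position": TCP position; "ee_rot": TCP orientation; "contact_force": force on the tool from outside, world axes, zero at the start; "moment": the same for the moment, N m; "width": finger opening in m; "gripper_force": force on a finger pad.
Only numpy, scipy, OpenCV 4.12 (cv2) and the standard library are available. Lean on these libraries where they do the work, as an engineer would, in place of code of your own. Each camera call takes 0.05 s, during which the arm holds its last target. There are 200 camera calls.

## Working session

There is one attempt and no reset: what is moved stays moved. The work goes in short steps, Python scripts to look and compute and a tool call to move; the robot and the scene stay as the last step left them, time stands still between calls to the robot, and variables do not carry over. Pictures are saved under pics/ and viewed, at most 10 in all, crops included, and the job is handed in when it is done.

Besides the shell and the picture viewer there is one more tool, called after "Request:" in YAML: its name, and indented under it one key for each argument. apply_moves: Moves the arm, as the interface text tells. Its arguments: {"type":"object","properties":{"deltas":{"type":"array"},"squeeze":{"type":"number"}},"required":["deltas"]}

```bash
mkdir -p pics; ls; cat > h.py <<'E'
import numpy as np, cv2
from scipy.spatial.transform import Rotation as R
from rig import *
def rot(q): return R.from_quat([q[1],q[2],q[3],q[0]]).as_matrix()
def save(p,n): cv2.imwrite('pics/'+n,cv2.cvtColor(p['frame'],cv2.COLOR_RGB2BGR))
def ray(p,uv):
    d=rot(p['orientation'])@np.linalg.inv(p['K'])@np.array([uv[0],uv[1],1.]); return np.array(p['position']),d/np.linalg.norm(d)
def onz(p,uv,z):
    o,d=ray(p,uv); return o+d*(z-o[2])/d[2]
def proj(p,X):
    c=rot(p['orientation']).T@(np.array(X)-p['position']); u=p['K']@c; return u[:2]/u[2]
def tri(a,ua,b,ub):
    A=0;B=0
    for p,u in((a,ua),(b,ub)):
        o,d=ray(p,u);M=np.eye(3)-np.outer(d,d);A=A+M;B=B+M@o
    return np.linalg.solve(A,B)
E
python3 - <<'E'
from h import *
s=get_image('side');t=get_image('top');save(s,'s0.png');save(t,'t0.png')
for p in(s,t):print(p['position'],p['orientation'])
st=get_state();print(st)
Z=dict(pack=.026,pack_nose=.026,charger=0,charger_home=.026,charger_mouth=.026,charger_stop=.026,charger_tab=.02,microscope=0,microscope_home=.026,microscope_mouth=.026,microscope_stop=.026,microscope_tab=.02,oil=0,slidebox=0,counter=0,dish=0,stain=0,loupe=0,beaker=0)
for n,z in Z.items():
  for k,p in(('s',s),('t',t)):
    print(n,k,[(np.round(r['point']).astype(int).tolist(),round(r['score'],2),np.round(onz(p,r['point'],z)[:2],3).tolist()) for r in place_of(n,p)[:3]])
E
```

```text
pics
[ 0.29289882 -0.84894704  1.09749543] [-0.34467374  0.92973631 -0.12196719  0.04375391]
[0.44021596 0.02630634 1.19195457] [-0.02171172  0.71047547 -0.70283485  0.02786342]
{'clock': 0.1, 'qpos': array([ 1.11004535e+00,  2.76521378e-01,  1.50602671e+00, -8.91972136e-06,
        1.36067711e+00, -1.21000997e-01]), 'qd': array([-0.00017153, -0.0022613 , -0.00287079, -0.0007851 ,  0.0006983 ,
        0.00031754]), 'effort': array([ 2.65009039e-04, -4.17700624e+01, -2.46403617e+01, -4.29531747e-04,
        5.88725408e-03,  5.57800888e-06]), 'position': array([0.19142828, 0.54172643, 0.24752406]), 'ee_rot': array([-2.29920980e-04,  1.69058162e-01,  9.85605738e-01, -7.83229925e-04]), 'contact_force': array([0.09088362, 0.20829488, 0.10458519]), 'moment': array([-0.0090904 , -0.01039408, -0.02427788]), 'gripper_force': 0.0, 'width': 0.08499731659731133}
pack s [([322, 338], 0.86, [0.538, -0.34]), ([319, 284], 0.66, [0.575, -0.2])]
pack t [([399, 210], 0.93, [0.544, -0.326]), ([405, 269], 0.72, [0.389, -0.342]), ([356, 200], 0.67, [0.57, -0.211])]
pack_nose s [([318, 330], 0.9, [0.534, -
[... 1707 characters left out ...]

slidebox s [([314, 246], 0.92, [0.607, -0.068])]
slidebox t [([299, 190], 0.97, [0.599, -0.061]), ([89, 191], 0.37, [0.591, 0.511])]
counter s [([254, 254], 0.73, [0.447, -0.053]), ([309, 405], 0.25, [0.468, -0.469]), ([315, 293], 0.18, [0.564, -0.207])]
counter t [([449, 239], 0.66, [0.47, -0.471]), ([295, 246], 0.63, [0.445, -0.052])]
dish s [([184, 165], 0.6, [0.319, 0.332])]
dish t [([147, 294], 0.96, [0.315, 0.344])]
stain s [([376, 371], 0.7, [0.633, -0.436])]
stain t [([439, 184], 0.84, [0.621, -0.446])]
loupe s [([313, 409], 0.84, [0.472, -0.479])]
loupe t [([448, 236], 0.57, [0.477, -0.469])]
beaker s [([257, 116], 0.87, [0.589, 0.506])]
beaker t [([86, 192], 0.82, [0.587, 0.518])]
```

```bash
python3 - <<'E'
import cv2
t=cv2.imread('pics/t0.png');s=cv2.imread('pics/s0.png')
a=cv2.resize(t[120:280,200:440],(800,533),interpolation=cv2.INTER_CUBIC);cv2.imwrite('pics/t0c.png',a)
a=cv2.resize(s[130:370,200:440],(600,600),interpolation=cv2.INTER_CUBIC);cv2.imwrite('pics/s0c.png',a)
E
```

```text
(no output)
```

View pics/t0c.png

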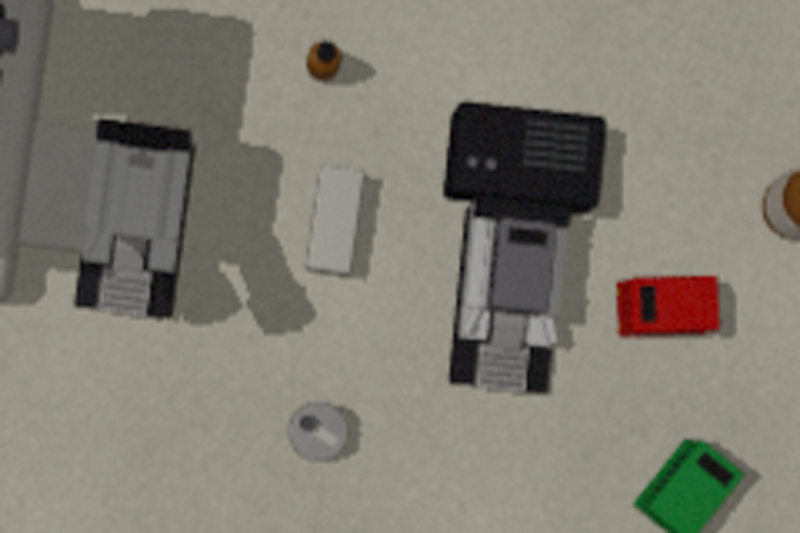

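View pics/s0c.png

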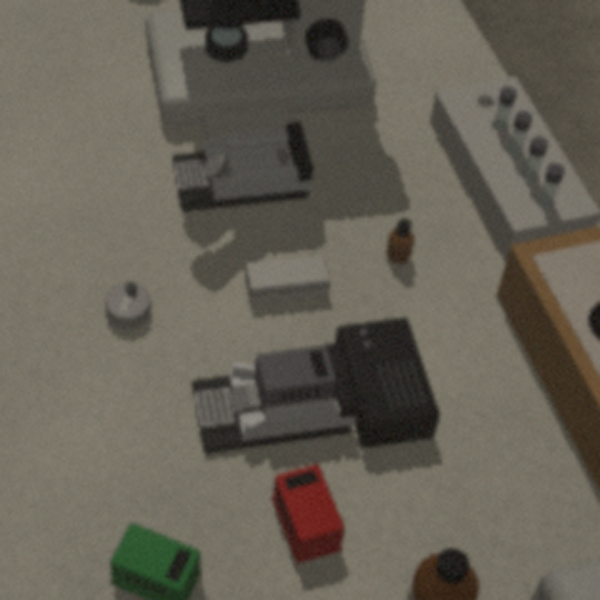

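The pictures show the charger with the grey pack at crop (525,265) and its tab at (502,368). The empty microscope dock is at crop (138,200) with its tab at (125,293). Both docks are turned a few degrees clockwise. I'll measure their yaws next.

```bash
python3 - <<'E'
from h import *
t=get_image('top')
def c(u,z): return onz(t,(u[0]/3.333+200,u[1]/3.333+120),z)
def yw(a,b,z,off):
    d=c(b,z)-c(a,z); return round(np.degrees(np.arctan2(d[1],d[0]))-off,1), round(np.linalg.norm(d)*1e3,1)
print('ch front',yw((549,392),(450,383),.02,90),'boxfront',yw((600,212),(445,197),.045,90),'boxback',yw((606,118),(460,103),.045,90),yw((445,197),(460,103),.045,0),yw((600,212),(606,118),.045,0))
print('ms front',yw((172,317),(76,304),.02,90),'stop',yw((191,130),(98,121),.048,90),'side',yw((172,317),(192,145),.03,0))
# rectified views at z=.03, 0.5mm/px; x up, y left
out=[]
for cx,cy in((.58,-.20),(.60,.095)):
    N=400;g=[(cx+.1,cy+.075),(cx+.1,cy-.075),(cx-.1,cy-.075),(cx-.1,cy+.075)]
    src=np.float32([proj(t,(x,y,.026)) for x,y in g]);dst=np.float32([(0,0),(390,0),(390,520),(0,520)])
    out.append(cv2.warpPerspective(t['frame'],cv2.getPerspectiveTransform(src,dst),(390,520),flags=cv2.INTER_CUBIC))
im=np.hstack(out)
cv2.imwrite('pics/rect.png',im[:,:,::-1])
E
```

```text
ch front (np.float64(-4.6), np.float64(79.8)) boxfront (np.float64(-4.9), np.float64(123.4)) boxback (np.float64(-5.2), np.float64(116.8)) (np.float64(-9.0), np.float64(76.5)) (np.float64(-4.0), np.float64(75.6))
ms front (np.float64(-7.1), np.float64(77.8)) stop (np.float64(-4.9), np.float64(73.9)) side (np.float64(-5.8), np.float64(139.4))
```

View pics/rect.png

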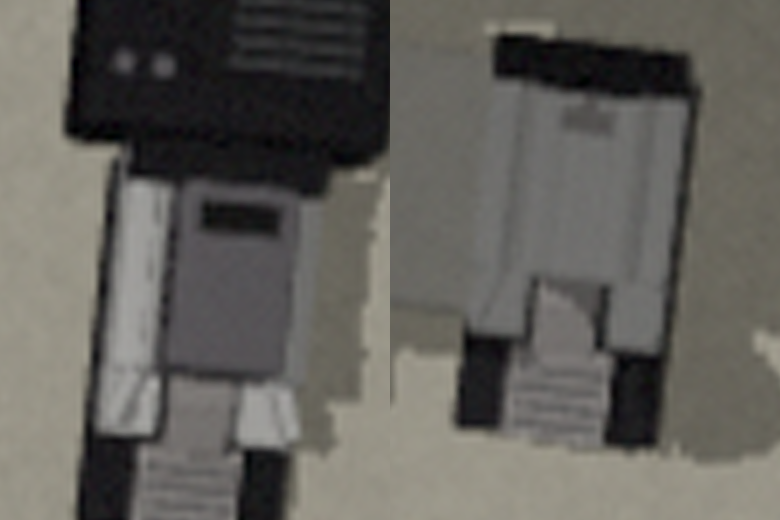

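```bash
cat >> h.py <<'E'
CH=(np.array([.568,-.205]),-5.); MS=(np.array([.629,.0952]),-6.)
def dock(D,x,y=0):
    a=np.radians(D[1]); return D[0]+np.array([x*np.cos(a)-y*np.sin(a),x*np.sin(a)+y*np.cos(a)])/1e3
def to(xy,z,yaw):
    "tool-axis shift (mm) and turn (deg) to TCP xy,z with tool x at yaw+180"
    s=get_state();M=rot(s['ee_rot']);d=M.T@(np.array([*xy,z])-s['position'])*1e3
    th=np.degrees(np.arctan2(M[1,0],M[0,0])); w=(th-(yaw+180)+180)%360-180
    print('t',round(s['clock'],2),'pos',np.round(s['position'],4),'th',round(th,1),'F',np.round(s['contact_force'],1),'w',round(s['width'],4),'-> d',np.round(d,1),'turn',round(w,1))
def loc(D,p):
    a=np.radians(D[1]);d=(np.array(p)[:2]-D[0])*1e3;return np.round([d[0]*np.cos(a)+d[1]*np.sin(a),-d[0]*np.sin(a)+d[1]*np.cos(a)],1)
E
python3 -c "
from h import *
to(dock(CH,-79),.08,-5)"
```

```text
t 2.05 pos [0.1917 0.5422 0.2483] th 160.5 F [-0.1  0.4 -0.1] w 0.085 -> d [-527.3 -598.8  168.3] turn -14.5
```

Request:
apply_moves:
  deltas: [0, -527, -599, 0, -5, 0, -527, -599, 0, -10, 0, -527, -599, 0, -14.5, 0, -527, -599, 0, -14.5, 0, -527, -599, 0, -14.5, 0, -527, -599, 0, -14.5, 0, -527, -599, 0, -14.5, 0, -527, -599, 0, -14.5, 0, -527, -599, 0, -14.5, 0, -527, -599, 0, -14.5, 0, -527, -599, 0, -14.5, 0, -527, -599, 0, -14.5]
  squeeze: 30

```text
clock: 3.05
position: [0.3782, 0.0762, 0.2487]
ee_rot: [0.001, 0.043, 0.999, 0.0]
contact_force: [1.8, 0.4, -0.2]
width: -0.0003
gripper_force: 0.0
```

```bash
python3 -c "
from h import *
to(dock(CH,-79),.08,-5)"
```

```text
t 3.05 pos [0.3782 0.0762 0.2487] th 175.0 F [ 1.8  0.4 -0.2] w -0.0003 -> d [-134.3 -263.7  168.8] turn 0.0
```

Request:
apply_moves:
  deltas: [0, -134, -264, 0, 0, 0, -134, -264, 0, 0, 0, -134, -264, 0, 0, 0, -134, -264, 0, 0, 0, -134, -264, 40, 0, 0, -134, -264, 80, 0, 0, -134, -264, 120, 0, 0, -134, -264, 169, 0, 0, -134, -264, 169, 0, 0, -134, -264, 169, 0, 0, -134, -264, 169, 0, 0, -134, -264, 169, 0]

```text
clock: 4.05
position: [0.4882, -0.1964, 0.0786]
ee_rot: [-0.001, 0.044, 0.999, 0.001]
contact_force: [-0.2, -0.6, 0.3]
width: -0.0002
gripper_force: 0.0
```

```bash
python3 - <<'E'
from h import *
to(dock(CH,-79),.05,-5)
s=get_image('side');t=get_image('top')
a=cv2.resize(s['frame'][255:345,250:370],(640,480),interpolation=cv2.INTER_CUBIC)
x,y=240,200
b=cv2.resize(t['frame'][150:250,300:400],(480,480),interpolation=cv2.INTER_CUBIC)
im=np.hstack([a[:,:320*2],b])
cv2.imwrite('pics/a1.png',cv2.resize(im,(800,343))[:,:,::-1])
E
```

```text
t 4.05 pos [ 0.4882 -0.1964  0.0786] th 175.0 F [-0.2 -0.6  0.3] w -0.0002 -> d [-1.3 -1.7 28.6] turn -0.0
```

View pics/a1.png

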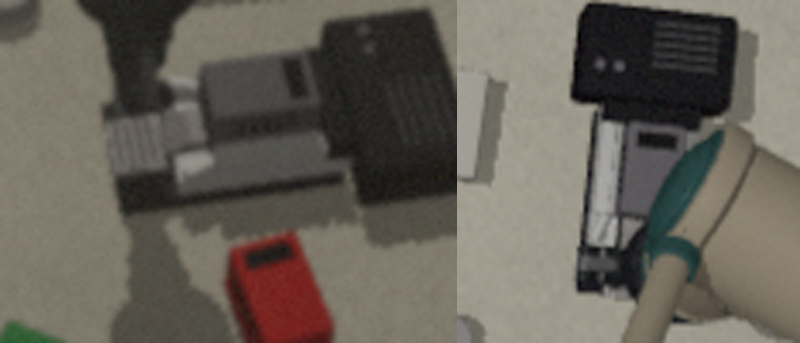

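The fingertips are over the tab at crop (135,110), so I'll press it down.

Request:
apply_moves:
  deltas: [0, -1, -1.5, 20, 0, 0, -1, -1.5, 38, 0, 0, -1, -1.5, 40, 0, 0, -1, -1.5, 42, 0, 0, -1, -1.5, 43, 0, 0, -1, -1.5, 44, 0, 0, -1, -1.5, 45, 0, 0, -1, -1.5, 46, 0, 0, -1, -1.5, 47, 0, 0, -1, -1.5, 47.5, 0, 0, -1, -1.5, 48, 0, 0, -1, -1.5, 48, 0]

```text
clock: 5.15
position: [0.4898, -0.1983, 0.0313]
ee_rot: [0.0, 0.043, 0.999, -0.0]
contact_force: [1.0, 0.7, 2.0]
width: -0.0002
gripper_force: 1.0
```

```bash
python3 - <<'E'
from h import *
to(dock(CH,-79),.0305,-5)
s=get_image('side')
print(place_of('pack',s)[:3],place_of('pack_nose',s)[:3], find_in('charger_catch',s)[:2])
for X in(0,-15):print(proj(s,(*dock(CH,X),.026)))
E
```

```text
t 5.15 pos [ 0.4898 -0.1983  0.0313] th 175.0 F [1.  0.7 2. ] w -0.0002 -> d [0.5 0.2 0.8] turn 0.0
[{'point': [260.1, 364.1], 'score': 0.81}, {'point': [310.0, 283.4], 'score': 0.7}, {'point': [322.4, 335.8], 'score': 0.6}] [{'point': [326.9, 284.2], 'score': 0.91}, {'point': [315.3, 328.5], 'score': 0.7}, {'point': [275.1, 368.5], 'score': 0.56}] [{'point': [287.8, 298.1], 'score': 0.59}]
[316.6710103  286.18398644]
[310.67349214 287.08718858]
```

Request:
apply_moves:
  deltas: [0, 0, 0, -30, 0, 0, 0, 0, -70, 0, 0, 0, 0, -100, 0, 85, -30, 0, -100, 0, 85, -64, 0, -100, 0, 85, -64, 0, -100, 0, 85, -64, 0, -100, 0, 85, -64, 0, -100, 0]

```text
clock: 6.02
position: [0.5515, -0.2029, 0.13]
ee_rot: [-0.002, 0.043, 0.999, 0.001]
contact_force: [-0.9, 0.2, -0.8]
width: 0.0609
gripper_force: 0.0
```

```bash
python3 - <<'E'
from h import *
to(dock(CH,-15),.056,-5)
s=get_image('side');t=get_image('top')
for n in('pack','pack_nose'):
  for p in(s,t):
    print(n,[(np.round(r['point'],1),round(r['score'],2),loc(CH,onz(p,r['point'],.026))) for r in place_of(n,p)[:4]])
a=cv2.resize(s['frame'][245:335,250:370],(640,480),interpolation=cv2.INTER_CUBIC)
cv2.imwrite('pics/a2.png',a[:,:,::-1])
E
```

```text
t 6.02 pos [ 0.5515 -0.2029  0.13  ] th 175.1 F [-0.9  0.2 -0.8] w 0.0609 -> d [-1.9 -0.8 74. ] turn 0.1
pack [(array([261.6, 361.2]), 0.72, array([-162.9, -169.1])), (array([313.4, 285.6]), 0.62, array([-7.5,  3. ]))]
pack [(array([396.6, 210. ]), 0.88, array([ -12.8, -117.4])), (array([352.5, 205.5]), 0.69, array([-12.4,   1.2])), (array([405.3, 266.4]), 0.5, array([-160.1, -152. ]))]
pack_nose [(array([315.5, 328.4]), 0.97, array([ -28.3, -111.4])), (array([273.2, 367.3]), 0.75, array([-140.2, -187.4])), (array([324.7, 283.8]), 0.64, array([20.9,  3.3])), (array([311.4, 404.6]), 0.48, array([ -75.9, -281.6]))]
pack_nose [(array([384.5, 213.2]), 0.83, array([-24.5, -85.8])), (array([353.5, 190.3]), 0.69, array([28.7,  2. ])), (array([412.4, 257.6]), 0.41, array([-135.1, -169. ]))]
```

View pics/a2.png

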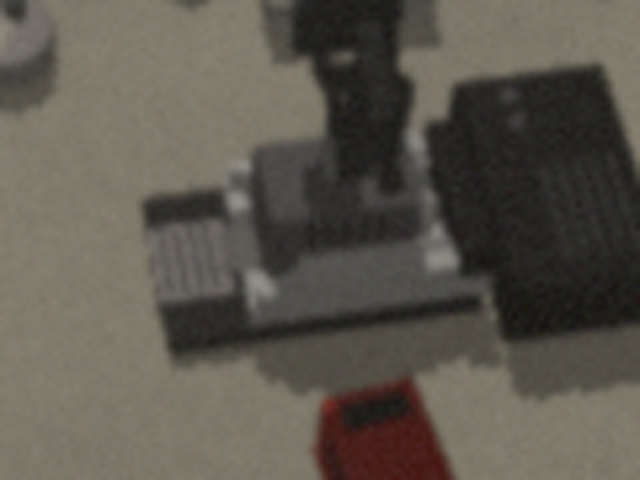

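The pack has sprung back: a gap shows at crop (425,190) and the rear edge is over the tongue. Next I lower and grip.

Request:
apply_moves:
  deltas: [72, -2, -1, 0, 0, 72, -2, -1, 20, 0, 72, -2, -1, 45, 0, 72, -2, -1, 65, 0, 72, -2, -1, 74, 0, 72, -2, -1, 74, 0, 40, -2, -1, 74, 0, 40, -2, -1, 74, 0, 40, -2, -1, 74, 0, 40, -2, -1, 74, 0, 40, -2, -1, 74, 0, 40, -2, -1, 74, 0]
  squeeze: 35

```text
clock: 7.32
position: [0.5561, -0.2053, 0.0587]
ee_rot: [0.001, 0.043, 0.999, -0.001]
contact_force: [-0.1, -0.8, 6.2]
width: 0.0434
gripper_force: 39.2
```

```bash
python3 - <<'E'
from h import *
to(dock(CH,-15),.056,-5);to(dock(CH,-130),.056,-5)
E
```

```text
t 7.32 pos [ 0.5561 -0.2053  0.0587] th 175.0 F [-0.1 -0.8  6.2] w 0.0434 -> d [3.2 1.3 2.7] turn 0.0
t 7.32 pos [ 0.5561 -0.2053  0.0587] th 175.0 F [-0.1 -0.8  6.2] w 0.0434 -> d [118.2   1.4   2.3] turn 0.0
```

Request:
apply_moves:
  deltas: [40, 0, 0, -1.5, 0, 40, 0, 0, -3, 0, 40, 3, 0, -3, 0, 40, 8, 0, -3, 0, 40, 13, 0, -3, 0, 40, 18, 0, -3, 0, 40, 23, 0, -3, 0]

```text
clock: 7.9
position: [0.5312, -0.2025, 0.06]
ee_rot: [-0.0, 0.043, 0.999, 0.0]
contact_force: [0.5, -0.2, -1.2]
width: 0.0435
gripper_force: 38.4
```

```bash
python3 - <<'E'
from h import *
to(dock(CH,-115),.060,-5);print(loc(CH,get_state()['position']))
E
```

```text
t 7.9 pos [ 0.5312 -0.2025  0.06  ] th 175.0 F [ 0.5 -0.2 -1.2] w 0.0435 -> d [78.1  0.8  0.1] turn 0.0
[-36.9  -0.7]
```

Sliding freely, so I continue out and then lift.

Request:
apply_moves:
  deltas: [40, 8, 0, 0, 0, 40, 16, 0, 0, 0, 40, 24, 0, 0, 0, 40, 34, 0, 0, 0, 40, 44, 0, 0, 0, 40, 56, 0, 0, 0, 40, 68, 0, 0, 0, 40, 78, 0, 0, 0, 40, 78, 0, -2, 0, 40, 78, 0, -30, 0, 40, 78, 0, -60, 0, 40, 78, 0, -60, 0]

```text
clock: 8.9
position: [0.458, -0.1981, 0.1252]
ee_rot: [0.005, 0.043, 0.999, -0.003]
contact_force: [1.1, -1.3, -2.2]
width: 0.0435
gripper_force: 38.3
```

```bash
python3 - <<'E'
from h import *
to(dock(MS,-130),.13,-6)
s=get_image('side');t=get_image('top')
T=get_state()['position'];zb=T[2]-.060+.026
print('packbase z',zb)
for n in('pack','pack_nose'):
  for p in(s,t):
    print(n,[(np.round(r['point'],1),round(r['score'],2),loc((T[:2],-5.),onz(p,r['point'],zb))) for r in place_of(n,p)[:4]])
a=cv2.resize(s['frame'][210:330,220:380],(640,480),interpolation=cv2.INTER_CUBIC)
cv2.imwrite('pics/a3.png',a[:,:,::-1])
E
```

```text
t 8.9 pos [ 0.458  -0.1981  0.1252] th 175.0 F [ 1.1 -1.3 -2.2] w 0.0435 -> d [-15.  309.4  -6.1] turn 1.0
packbase z 0.08742405819049451
pack [(array([261.4, 360.9]), 0.63, array([ -53.5, -195.4])), (array([313.5, 246.7]), 0.61, array([118.3,  75.9])), (array([322.7, 337.1]), 0.56, array([  84.2, -164.6])), (array([271.7, 277.1]), 0.55, array([2.5, 5.9]))]
pack [(array([395.5, 208.9]), 0.57, array([ 95.5, -95.2])), (array([352.7, 241.9]), 0.52, array([1.7, 5.8])), (array([405.7, 266.9]), 0.5, array([ -47.7, -132.1]))]
pack_nose [(array([274.4, 369.3]), 0.94, array([ -30.1, -218.1])), (array([286.1, 274.1]), 0.67, array([37.2,  8.4])), (array([317.3, 326.6]), 0.67, array([  78.5, -138.1])), (array([331., 282.]), 0.63, array([135.7, -31.3]))]
pack_nose [(array([358. , 223.4]), 0.61, array([49.5, -3.6])), (array([357. , 242.1]), 0.22, array([ 2.3, -5. ]))]
```

View pics/a3.png

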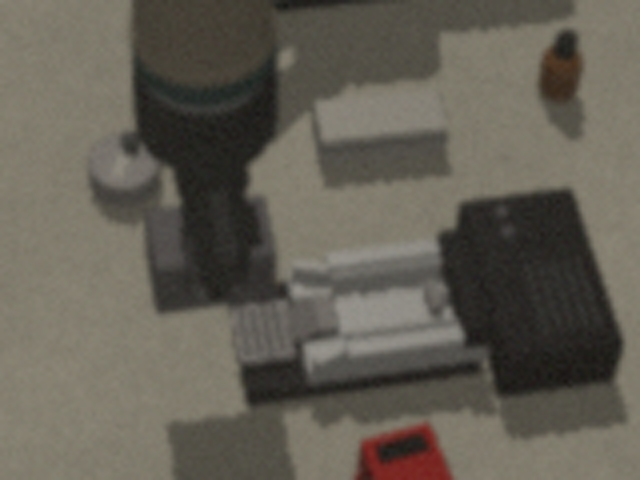

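The pack is held at crop (210,255), level, and the charger is empty. I'll refine the microscope dock's lateral position from here while its view is clear.

```bash
python3 - <<'E'
from h import *
Z=dict(microscope=(0,0),microscope_home=(.026,0),microscope_mouth=(.026,-33),microscope_stop=(.026,37),microscope_tab=(.02,-78),charger=(0,0),charger_home=(.026,0),charger_mouth=(.026,-33),charger_stop=(.026,37),charger_tab=(.02,-78))
for i in range(2):
  P=[get_image('side'),get_image('top')]
  for k,p in zip('st',P):
    for n,(z,X) in Z.items():
      D=MS if n[0]=='m' else CH
      r=[(round(r['score'],2),(loc(D,onz(p,r['point'],z))-[X,0]).round(1).tolist()) for r in place_of(n,p) if np.linalg.norm(loc(D,onz(p,r['point'],z))-[X,0])<25][:1]
      print(k,n,r)
p=P[0]
out=[]
for p in P:
  f=cv2.resize(p['frame'],None,fx=6,fy=6,interpolation=cv2.INTER_CUBIC)
  def L(a,b,z,c):
    q=[tuple(np.int32(6*proj(p,(*dock(MS,*v),z))+3)) for v in(a,b)];cv2.line(f,tuple(map(int,q[0])),tuple(map(int,q[1])),c,1)
  for sg in(-1,1):
    L((-33,sg*19.5),(37,sg*19.5),.039,(255,0,0)); L((-57,sg*32),(-33,sg*25),.036,(255,255,0)); L((-96,sg*20),(-60,sg*20),.02,(0,255,0))
  L((37,-40),(37,40),.048,(0,0,255)); L((-96,-20),(-96,20),.02,(0,255,0)); L((-60,-20),(-60,20),.02,(0,255,0))
  c=6*proj(p,(*dock(MS,-30),.03));x,y=map(int,c); out.append(cv2.resize(f[y-285:y+285,x-210:x+210] if p is P[1] else f[y-285:y+285,x-210:x+210],(400,543)))
cv2.imwrite('pics/ov.png',np.hstack(out)[:,:,::-1])
E
```

```text
s microscope [(0.61, [-10.0, -1.9])]
s microscope_home [(0.85, [3.3, -8.2])]
s microscope_mouth [(0.86, [-3.3, -0.7])]
s microscope_stop [(0.76, [-9.2, -9.4])]
s microscope_tab []
s charger [(0.88, [-0.2, 1.0])]
s charger_home [(0.9, [3.3, 8.5])]
s charger_mouth [(0.92, [2.3, -1.4])]
s charger_stop [(0.75, [1.6, -1.8])]
s charger_tab [(0.53, [-0.2, -6.8])]
t microscope [(0.74, [-2.9, -2.0])]
t microscope_home [(0.91, [3.4, 8.5])]
t microscope_mouth [(0.83, [3.6, -5.5])]
t microscope_stop []
t microscope_tab [(0.68, [4.3, -0.8])]
t charger [(0.91, [-1.1, -0.5])]
t charger_home [(0.85, [-7.2, -1.9])]
t charger_mouth [(0.84, [0.4, -4.0])]
t charger_stop [(0.94, [3.7, -4.8])]
t charger_tab [(0.59, [-1.6, -1.4])]
s microscope [(0.7, [-4.5, 5.5])]
s microscope_home [(0.67, [-2.5, 4.8])]
s microscope_mouth [(0.87, [1.2, -7.7])]
s microscope_stop [(0.74, [-10.3, -11.9])]
s microscope_tab []
s charger []
s charger_home [(0.7, [-0.5, 1.8])]
s charger_mouth [(0.69, [-3.4, 2.3])]
s charger_stop [(0.85, [-1.5, 9.1])]
s charger_tab [(0.88, [-7.4, -12.1])]
t microscope [(0.77, [-4.0, -0.4])]
t microscope_home [(0.57, [3.6, 7.1])]
t microscope_mouth [(0.62, [-4.3, -0.5])]
t microscope_stop [(0.7, [-0.3, 4.1])]
t microscope_tab [(0.59, [-4.4, 3.6])]
t charger [(0.62, [-7.3, -4.9])]
t charger_home [(0.66, [-2.5, 2.3])]
t charger_mouth [(0.58, [7.5, 3.0])]
t charger_stop [(0.95, [8.3, 0.7])]
t charger_tab [(0.68, [6.0, -2.1])]
```

View pics/ov.png

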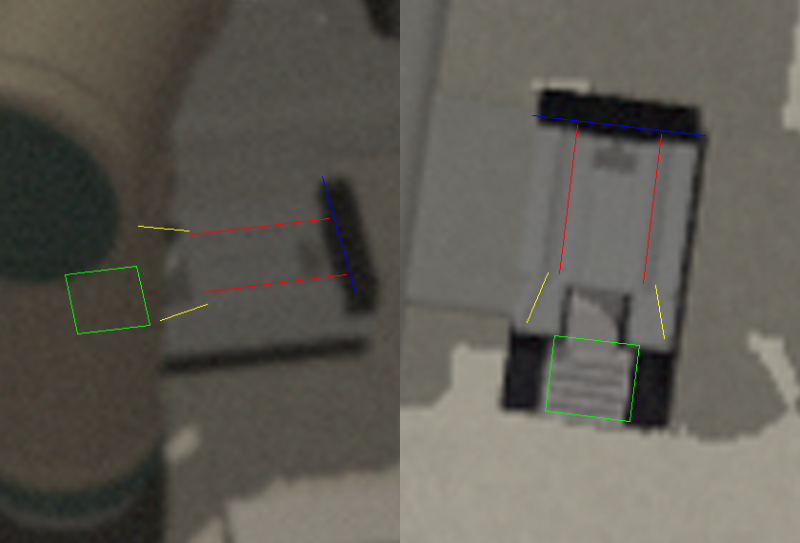

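The overlay matches the microscope dock within 1–2 mm: tab at (590,380), stop at (618,115). The real dock sits about 1 mm further to +y, so I'll shift the model by that and carry the pack over.

```bash
sed -i 's/MS=(np.array(\[.629,.0952\]),-6.)/MS=(np.array([.629,.0962]),-5.7)/' h.py; python3 - <<'E'
from h import *
to(dock(MS,-117),.125,-5.7)
E
```

```text
t 11.4 pos [ 0.4545 -0.196   0.1203] th 175.0 F [ 0.8 -0.1 -2.9] w 0.0435 -> d [-31.6 307.7  -4.7] turn 0.7
```

Request:
apply_moves:
  deltas: [40, 0, 30, -5, 0, 40, 0, 65, -5, 0.7, 40, 0, 100, -5, 0.7, 40, -10, 140, -5, 0.7, 40, -20, 180, -5, 0.7, 40, -30, 220, -5, 0.7, 40, -32, 260, -5, 0.7, 40, -32, 290, -5, 0.7, 40, -32, 305, -5, 0.7, 40, -32, 308, -5, 0.7, 40, -32, 308, -5, 0.7, 40, -32, 308, -5, 0.7]

```text
clock: 12.4
position: [0.5128, 0.1075, 0.1252]
ee_rot: [-0.0, 0.049, 0.999, -0.0]
contact_force: [-1.1, -0.5, -3.3]
width: 0.0431
gripper_force: 38.3
```

```bash
python3 - <<'E'
from h import *
to(dock(MS,-117),.0605,-5.7)
E
```

```text
t 12.4 pos [0.5128 0.1075 0.1252] th 174.4 F [-1.1 -0.5 -3.3] w 0.0431 -> d [ 0.3  0.4 64.7] turn 0.1
```

Request:
apply_moves:
  deltas: [40, 0, 0, 20, 0, 40, 0, 0, 40, 0, 40, 0, 0, 55, 0, 40, 0, 0, 63.5, 0, 40, 0, 0, 63.5, 0, 40, 0, 0, 63.5, 0]

```text
clock: 12.9
position: [0.5131, 0.1071, 0.0618]
ee_rot: [-0.0, 0.05, 0.999, -0.0]
contact_force: [1.4, 1.0, -3.3]
width: 0.0437
gripper_force: 38.2
```

```bash
python3 - <<'E'
from h import *
to(dock(MS,-75),.0605,-5.7)
out=[]
for n in('side','top'):
  p=get_image(n);f=cv2.resize(p['frame'],None,fx=6,fy=6,interpolation=cv2.INTER_CUBIC)
  x,y=map(int,6*proj(p,(*dock(MS,-60),.03)));out.append(f[y-285:y+285,x-200:x+200])
cv2.imwrite('pics/a4.png',np.hstack(out)[:,:,::-1])
E
```

```text
t 12.9 pos [0.5131 0.1071 0.0618] th 174.3 F [ 1.4  1.  -3.3] w 0.0437 -> d [-41.4   0.7   1.3] turn -0.0
```

View pics/a4.png

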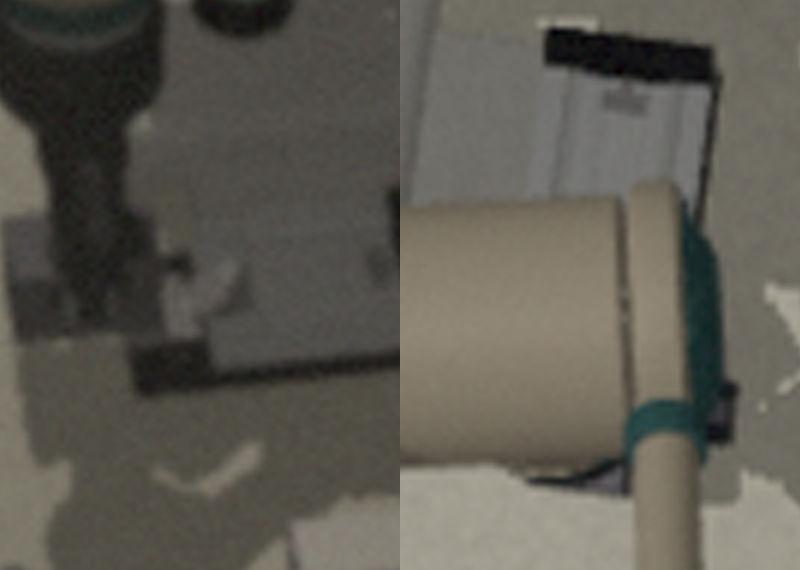

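The side view shows the pack at crop (85,285), in front of the mouth and in line with the channel. I feed it in slowly.

Request:
apply_moves:
  deltas: [40, -6, 0.5, 0, 0, 40, -12, 0.5, 0, 0, 40, -17, 0.5, 0, 0, 40, -21, 0.5, 0, 0, 40, -25, 0.5, 0, 0, 40, -29, 0.5, 0, 0, 40, -33, 0.5, 0, 0, 40, -37, 0.5, 0, 0, 40, -40, 0.5, 0, 0, 40, -43, 0.5, 0, 0]

```text
clock: 13.83
position: [0.5564, 0.1043, 0.0619]
ee_rot: [0.0, 0.049, 0.999, 0.0]
contact_force: [0.4, -0.2, -1.2]
width: 0.0431
gripper_force: 38.5
```

```bash
python3 - <<'E'
from h import *
to(dock(MS,-60),.0605,-5.7);s=get_state();print(loc(MS,s['position']),s['moment'],s['contact_force'])
E
```

```text
t 13.83 pos [0.5564 0.1043 0.0619] th 174.3 F [ 0.4 -0.2 -1.2] w 0.0431 -> d [-13.1  -0.9   1.4] turn 0.0
[-73.1   0.8] [0.00859259 0.06411503 0.0303596 ] [ 0.35778362 -0.24632062 -1.19802603]
```

Request:
apply_moves:
  deltas: [40, -2, -0.4, 0.3, 0, 40, -4, -0.6, 0.5, 0, 40, -6, -0.6, 0.5, 0, 40, -8, -0.6, 0.5, 0, 40, -10, -0.6, 0.5, 0, 40, -12, -0.6, 0.5, 0]

```text
clock: 14.33
position: [0.5674, 0.1031, 0.061]
ee_rot: [-0.001, 0.05, 0.999, 0.0]
contact_force: [-2.6, 3.4, -2.6]
width: 0.0432
gripper_force: 38.3
```

```bash
python3 - <<'E'
from h import *
to(dock(MS,-40),.0605,-5.7);s=get_state();print(loc(MS,s['position']),s['moment'],s['contact_force'])
E
```

```text
t 14.33 pos [0.5674 0.1031 0.061 ] th 174.3 F [-2.6  3.4 -2.6] w 0.0432 -> d [-21.9  -0.8   0.4] turn 0.0
[-61.9   0.7] [0.77467207 0.56613531 0.03154444] [-2.61680659  3.4074721  -2.59941678]
```

Request:
apply_moves:
  deltas: [40, 0, 1.2, 0, 0, 40, -2, 1.2, 0, 0, 40, -4, 1.2, 0, 0, 40, -6, 1.2, 0, 0, 40, -8, 1.2, 0, 0, 40, -10, 1.2, 0, 0]

```text
clock: 14.83
position: [0.5773, 0.1023, 0.061]
ee_rot: [-0.001, 0.049, 0.999, -0.0]
contact_force: [-4.4, -1.4, -3.8]
width: 0.0432
gripper_force: 38.3
```

```bash
python3 - <<'E'
from h import *
to(dock(MS,-40),.0605,-5.7);s=get_state();print(loc(MS,s['position']),s['moment'],s['contact_force'])
E
```

```text
t 14.83 pos [0.5773 0.1023 0.061 ] th 174.3 F [-4.4 -1.4 -3.8] w 0.0432 -> d [-12.1  -0.9   0.5] turn 0.0
[-52.1   0.9] [-0.15324453  0.76607557 -0.02648211] [-4.38152421 -1.42064662 -3.801556  ]
```

Request:
apply_moves:
  deltas: [40, -2, -0.4, 0, 0, 40, -4, -0.4, 0, 0, 40, -6, -0.4, 0, 0, 40, -8, -0.4, 0, 0, 40, -10, -0.4, 0, 0, 40, -12, -0.4, 0, 0, 40, -14, -0.4, 0, 0, 40, -16, -0.4, 0, 0, 40, -18, -0.4, 0, 0, 40, -20, -0.4, 0, 0]

```text
clock: 15.67
position: [0.5967, 0.1002, 0.0607]
ee_rot: [-0.001, 0.049, 0.999, -0.0]
contact_force: [-5.8, -0.7, -4.4]
width: 0.0435
gripper_force: 38.2
```

```bash
python3 - <<'E'
from h import *
to(dock(MS,-20),.0605,-5.7);s=get_state();print(loc(MS,s['position']),s['moment'],s['contact_force'])
E
```

```text
t 15.67 pos [0.5967 0.1002 0.0607] th 174.3 F [-5.8 -0.7 -4.4] w 0.0435 -> d [-12.5  -0.8   0.2] turn 0.0
[-32.5   0.8] [-0.11567133  1.09534352 -0.09786955] [-5.79576436 -0.66758949 -4.42688285]
```

Request:
apply_moves:
  deltas: [40, -2, 0, 0.7, 0, 40, -4, 0, 0.7, 0, 40, -6, 0, 0.7, 0, 40, -8, 0, 0.7, 0, 40, -10, 0, 0.7, 0, 40, -12, 0, 0.7, 0, 40, -14, 0, 0.7, 0, 40, -16, 0, 0.7, 0, 40, -18, 0, 0.7, 0]

```text
clock: 16.42
position: [0.6149, 0.0982, 0.0603]
ee_rot: [-0.001, 0.049, 0.999, -0.0]
contact_force: [-6.5, -1.8, -2.0]
width: 0.0434
gripper_force: 38.5
```

```bash
python3 - <<'E'
from h import *
to(dock(MS,-2),.0605,-5.7);s=get_state();print(loc(MS,s['position']),s['moment'],s['contact_force'])
E
```

```text
t 16.42 pos [0.6149 0.0982 0.0603] th 174.3 F [-6.5 -1.8 -2. ] w 0.0434 -> d [-12.3  -0.6  -0.2] turn 0.0
[-14.3   0.6] [-0.41626281  1.46443457 -0.11696189] [-6.53735633 -1.79159332 -2.01352054]
```

Request:
apply_moves:
  deltas: [40, -1, -0.4, 0, 0, 40, -2, -0.4, 0, 0, 40, -3, -0.4, 0, 0, 40, -4, -0.4, 0, 0, 40, -5, -0.4, 0, 0, 40, -6, -0.4, 0, 0, 40, -7, -0.4, 0, 0, 40, -8, -0.4, 0, 0, 40, -9, -0.4, 0, 0]
  squeeze: 50

```text
clock: 17.17
position: [0.622, 0.0974, 0.0603]
ee_rot: [-0.003, 0.05, 0.999, -0.0]
contact_force: [-8.6, -0.8, -1.2]
width: 0.0427
gripper_force: 54.8
```

```bash
python3 - <<'E'
from h import *
to(dock(MS,-2),.0605,-5.7);s=get_state();print(loc(MS,s['position']),s['moment'],s['contact_force'])
E
```

```text
t 17.17 pos [0.622  0.0974 0.0603] th 174.3 F [-8.6 -0.8 -1.2] w 0.0427 -> d [-5.1 -0.5 -0.2] turn 0.0
[-7.1  0.5] [-0.23226953  1.5511269  -0.14754364] [-8.55259862 -0.80181698 -1.22772093]
```

Request:
apply_moves:
  deltas: [40, -1, 0, 0, 0, 40, -2, 0, 0, 0, 40, -3, 0, 0, 0, 40, -4, 0, 0, 0, 40, -4, 0, 0, 0]

```text
clock: 17.58
position: [0.6259, 0.097, 0.0603]
ee_rot: [-0.003, 0.05, 0.999, -0.0]
contact_force: [-8.6, -1.3, -0.8]
width: 0.0432
gripper_force: 54.8
```

```bash
python3 - <<'E'
from h import *
s=get_state();print(loc(MS,s['position']),s['moment'],s['contact_force'])
E
```

```text
[-3.2  0.5] [-0.23463812  1.59899121 -0.1741234 ] [-8.58626357 -1.25985777 -0.77050557]
```

Request:
apply_moves:
  deltas: [40, -0.7, 0, 0, 0, 40, -1.4, 0, 0, 0, 40, -2, 0, 0, 0, 40, -2, 0, 0, 0]

```text
clock: 17.92
position: [0.6282, 0.0968, 0.0602]
ee_rot: [-0.003, 0.05, 0.999, -0.0]
contact_force: [-8.3, -2.1, -1.9]
width: 0.0436
gripper_force: 54.7
```

```bash
python3 - <<'E'
from h import *
s=get_state();print(loc(MS,s['position']),s['moment'],s['contact_force'])
E
```

```text
[-0.9  0.5] [-0.29643696  1.44959154 -0.14846794] [-8.31677969 -2.14357483 -1.91555333]
```

Request:
apply_moves:
  deltas: [40, -0.7, 0, 0, 0, 40, -1.4, 0, 0, 0, 40, -2, 0, 0, 0, 40, -2, 0, 0, 0]

```text
clock: 18.25
position: [0.6283, 0.0968, 0.0602]
ee_rot: [-0.005, 0.05, 0.999, -0.0]
contact_force: [-12.2, -0.6, 1.0]
width: 0.0435
gripper_force: 55.1
```

```bash
python3 - <<'E'
from h import *
s=get_state();print(loc(MS,s['position']),s['moment'],s['contact_force'])
p=get_image('side');f=cv2.resize(p['frame'],None,fx=8,fy=8,interpolation=cv2.INTER_CUBIC)
x,y=map(int,8*proj(p,(*dock(MS,-30),.03)));cv2.imwrite('pics/a5.png',f[y-250:y+250,x-350:x+350,::-1])
for n,X in(('pack',0),('pack_nose',35)):
  print(n,[(round(r['score'],2),loc(MS,onz(p,r['point'],.026))) for r in place_of(n,p)])
E
```

```text
[-0.8  0.5] [-0.23205813  1.92029198 -0.1811071 ] [-12.2262549   -0.6117291    1.01363705]
pack [(0.8, array([-4.2,  3.4])), (0.61, array([ -44.9, -439.6]))]
pack_nose [(0.92, array([ -52.7, -415.7])), (0.7, array([-334. ,  184.7])), (0.69, array([-174.4, -502.7])), (0.54, array([33.2, -2. ]))]
```

View pics/a5.png

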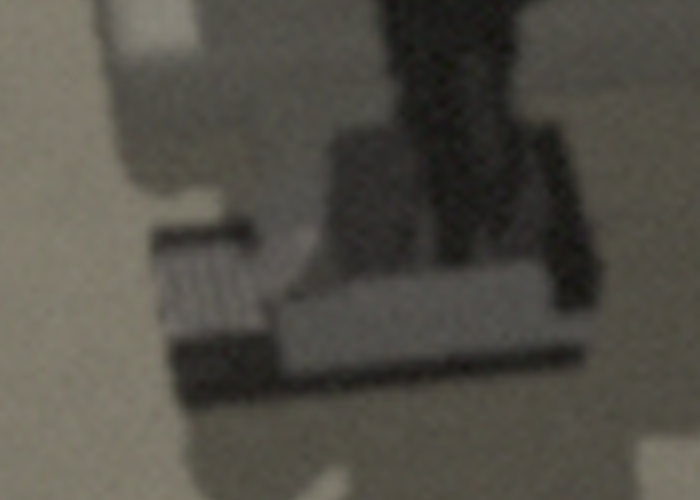

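The pack is against the end stop, with the force rising and no more travel. I test the catch by easing back gently while still holding.

Request:
apply_moves:
  deltas: [40, 2, 0, 0, 0, 40, 4, 0, 0, 0, 40, 6, 0, 0, 0, 40, 8, 0, 0, 0, 40, 8, 0, 0, 0]

```text
clock: 18.82
position: [0.6262, 0.0969, 0.0603]
ee_rot: [0.002, 0.05, 0.999, -0.0]
contact_force: [1.6, -2.4, -11.1]
width: 0.0428
gripper_force: 53.7
```

```bash
python3 - <<'E'
from h import *
s=get_state();print(loc(MS,s['position']),s['moment'],s['contact_force'])
E
```

```text
[-2.8  0.4] [-0.61081942 -0.05733053 -0.30889273] [  1.61012283  -2.44253536 -11.08223128]
```

It stopped after 2 mm, so the catch holds. I release and lift clear.

Request:
apply_moves:
  deltas: [50, -2, 0, 1, 0, 72, -2, 0, 0, 0, 72, -2, 0, 0, 0, 72, -2, 0, 0, 0, 72, -2, 0, 0, 0, 72, -2, 0, -10, 0, 72, -2, 0, -30, 0, 72, -2, 0, -60, 0, 72, -2, 0, -90, 0, 72, 30, 0, -100, 0, 72, 70, 0, -100, 0, 72, 110, 0, -100, 0]

```text
clock: 19.82
position: [0.5153, 0.1083, 0.1626]
ee_rot: [0.002, 0.05, 0.999, 0.0]
contact_force: [-0.3, -0.3, -0.3]
width: 0.072
gripper_force: 0.0
```

Request:
apply_moves:
  deltas: [72, 40, -40, -20, 0, 72, 80, -80, -40, 0, 72, 120, -120, -40, 0, 72, 150, -160, -40, 0, 72, 150, -200, -40, 0, 72, 150, -200, -40, 0, 72, 150, -200, -40, 0]

```text
clock: 20.4
position: [0.3432, -0.0797, 0.2019]
ee_rot: [0.0, 0.052, 0.999, -0.002]
contact_force: [0.5, 0.2, -1.2]
width: 0.0719
gripper_force: 0.0
```

```bash
python3 - <<'E'
from h import *
s=get_state();print(s['clock'],s['position'],s['contact_force'],s['width'])
out=[]
for n in('side','top'):
  p=get_image(n);f=cv2.resize(p['frame'],None,fx=6,fy=6,interpolation=cv2.INTER_CUBIC)
  for q,X in(('pack',0),('pack_nose',35),('microscope_tab',0)):
    print(n,q,[(round(r['score'],2),loc(MS,onz(p,r['point'],.026))) for r in place_of(q,p) if np.abs(loc(MS,onz(p,r['point'],.026))).max()<100])
  x,y=map(int,6*proj(p,(*dock(MS,-30),.03)));out.append(f[y-250:y+250,x-200:x+200])
cv2.imwrite('pics/a6.png',np.hstack(out)[:,:,::-1])
E
```

```text
20.4 [ 0.34316196 -0.07971418  0.20187369] [ 0.53844266  0.1599226  -1.22036538] 0.0718733679737626
side pack [(0.91, array([ 0.2, -0.5])), (0.27, array([26.8,  2.2]))]
side pack_nose []
side microscope_tab [(0.48, array([-90.2, -10.5]))]
top pack [(0.6, array([-4.9, -4.6]))]
top pack_nose [(0.94, array([35.4,  6. ]))]
top microscope_tab [(0.62, array([-76.8,  -2.4]))]
```

View pics/a6.png

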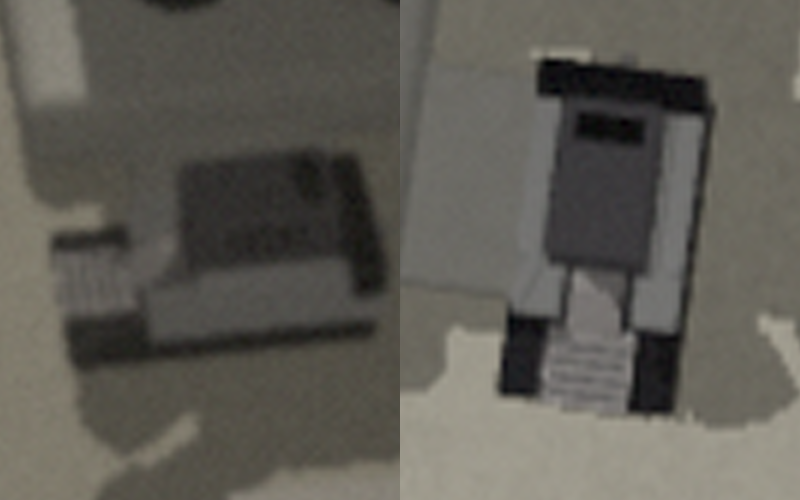

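The pack is fully home against the stop at crop (605,180), and it stayed there after release. The tongue is up behind it, so I hand in.

```bash
python3 -c "
from rig import *
print(sign_off())"
```

```text
the job is handed in; nothing more can be done
None
```

I freed the pack from the charger, slid it home in the microscope dock and let go. It moved back only 2 mm in a backward pull test, and the last picture shows it still home, so the catch holds; the job was handed in at about 20 s of the 61 s limit.

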